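# Hang the yellow gauge on its hook, scale outward

## Task

Draw the yellow-faced graduated gauge out of its sloping rack and hang it by its window on the hook of the stand, with the yellow graduated face pointing outward (towards the hook's free tip, away from the post). Let go so that it hangs still and upright from the hook, clear of the post, and leave the green-faced gauge in its slot.

Things in the scene. Friction and masses are not known exactly. Their poses are not given: they have to be found in the camera images.
- gauge_bar (a point): Centre of the top grip bar of the loose yellow gauge, a rigid plate 60 wide (x) x 8 thick (y) x 140 mm high (z), 90 g. +y points out of the marked face (yellow, black lines; back plain grey), +z to its top. From the top: bar 36 mm high (this point its middle; grip across the 8 mm), through window 30 wide x 28 high, scale plate 76 high. Starts leaning in a rack slot; draw it out along its +z.
- gauge_eye (a point): Middle of the upper edge of the yellow gauge's window, half-way through its thickness, 18 mm below gauge_bar along the gauge: the place that rests on the hook. Axes as gauge_bar.
- hook_seat (a point): Top of the hook rod, 60 mm out from the post's axis. The hook is a level steel rod, 8 mm in diameter, its axis 180 mm above the bench; +x points to the post, z up; outward is -x. Its last 9 mm curve upward: the free tip is 121 mm from the post's axis and rises 9 mm above the rod's top.
- hook_root (a point): The point on the post's axis at the height of hook_seat, 60 mm from it along +x, where the hook rod joins the post.
- hook_stand: The fixed stand: steel base plate 100 x 120 x 12 mm with an upright 18 mm round post in its middle (24 mm black collar at the top, 184 mm high at most). Origin on the bench under the post's axis; axes as hook_seat.
- gauge_rack: Fixed wooden rack, base 110 (x) x 240 (y) mm, origin under its centre on the bench. Two parallel slots along x at y = -50 and +50 mm, 9.6 mm wide, 40 mm deep, leaning 30 degrees from vertical towards -y; one holds the yellow gauge, the other the green, marked faces towards +y and upward, leaning about 32 degrees, each standing 100 mm out of its slot.
- green_gauge_bar (a point): Centre of the grip bar of the green-faced gauge (white lines), same shape, size and axes as the yellow one; it stays in its slot.

How it is judged:
On the way:
1. the yellow gauge is drawn clear of the rack (distance of gauge_bar from where it was at the start of the episode above 0.06 m and contact force between gauge and gauge_rack below 0.01 N and height (world z) of gauge_eye above 0.15 m), for 0.1 s.
At the end, for the whole second after the job is handed in: The yellow gauge hangs at rest from the hook rod by its window top (within 48 mm along, 19 mm across, -6 to +8 mm in height of hook_seat), marked face outward within 0.5 rad, upright within 0.3 rad, carried by the hook; the green gauge is within 15 mm of its start (x of gauge_eye in the frame of hook_seat between -0.048 and 0.048 m and y of gauge_eye in the frame of hook_seat between -0.019 and 0.019 m and z of gauge_eye in the frame of hook_seat between -0.006 and 0.008 m and angle between the y axis of gauge_bar and the x axis of hook_seat, either way round below 0.5 rad and y of hook_root in the frame of gauge_eye below -0.005 m and angle between gauge_bar's own z axis and vertical below 0.3 rad and contact force between gauge and hook_stand above 0.3 N and linear speed of gauge below 0.03 m/s and angular speed of gauge below 0.3 rad/s and distance of green_gauge_bar from where it was at the start of the episode below 0.015 m); the robot touches nothing.
It fails at once if the green gauge is pulled out or pushed over (distance of green_gauge_bar from where it was at the start of the episode above 0.03 m).
It also fails if it takes over 43 s, if anything falls off the work surface, if the arm or the gripper's body presses on something with over 40 N, if the wrist force passes 120 N, or if a joint passes its speed limit or range.

## Robot

A 6-joint arm with a two-finger parallel gripper is mounted at the origin on the work surface; the furniture and walls round the work are solid. World frame = base frame: x ahead of the robot, y to its left, z up, the work surface at z = 0. Lengths are in m, angles in rad, forces in N, time in s.
With the tool pointing down it reaches from about 0.35 to 0.925 m from the base axis. Payload 6.4 kg.
Tool frame: the origin (TCP) lies between the finger pads; the fingertips stand 8 mm ahead of it and the grasp point (between the pads) lies 11 mm behind it; y points along the fingers, z is the direction in which the jaws open and shut, and the axes are right-handed (so a half turn about y gives the same grasp; the last joint's range is limited). The gripper opens to 85 mm and grips with 20 to 120 N. Pads are 22 mm wide; open, the fingers measure 114 mm over their backs; the gripper's body (76 mm by 85 mm) begins 54 mm behind the grasp point. The pads swing forward as they close: fully open they stand 13 mm farther back than shut.
Start: joints at [1.015, 0.245, 1.558, -0, 1.339, -0.174], TCP at [0.242, 0.603, 0.239] pointing down, gripper open.
Joint ranges: [-3.13, 3.13], [-1.02, 2.26], [0.13, 2.54], [-0.95, 4.09], [0.21, 2.88], [-2.74, 2.74]. Speed limits (rad/s): [2.57, 2.57, 3.14, 3.14, 3.14, 3.14].

## Interface

Orientations are given as [roll, pitch, yaw] about the fixed x, y, z axes, in that order (R = Rz(yaw) Ry(pitch) Rx(roll)).
In Python, from station import sensors, read_camera, camera_model, job gives the robot as it stands.
- The arm moves only by the tool drive_tool, never from a script. Its argument "steps" is one flat list of numbers, 7 for each row, row after row: the turn, a rotation vector about the world's x, y, z in rad, then the shift along the world's x, y, z in m, then the finger opening in m, from 0 to 0.0854. A call has 1 to 10 rows; each row is the pose to reach, as a shift and turn from the pose measured when the call began; what a row does not reach only later rows make up. A row lasts 1/10 s, in which the tool goes at most 50 mm and 8.59 degrees, less where a joint would pass 70% of its speed; a pose out of reach is approached as far as the arm can. A call with a gripper value outside its range is refused whole. The fingers move at their own pace and stop on an object; "force" is the grip in N (left out, the last holds). Time passes only in rows, so rows that repeat a pose let the fingers close. It gives the time, the measured TCP pose, the force and the opening at its end, in the units of the state.
- sensors.sense(): the state, without advancing time (a new reading comes with each control period).
- read_camera(name): name is "scene" or "top" or "wrist"; returns the picture (384x512x3 uint8, red, green, blue); there is no depth.
- camera_model(name): a dict with "fx", "fy", "cx", "cy" (pixels), "origin" and "rotation" of the camera in the world. Camera axes: x right, y down, z forward; pixel columns grow to the right and rows downward; lengths in m; the calibration is good to about 2 mm. A picture is of the moment at which its call begins: read the wrist's pose just before it. camera_model takes no time and is no camera call; for the wrist camera it gives the pose at the moment of the call.
- job.close_job(): hands the job in, once; it reports no verdict.
The state is a dict: "time": time; "joint_pos": joint angles; "joint_vel": joint speeds; "tau": joint torques, N m; "tool_pos": TCP position; "ee_rot": TCP orientation; "ft_force": force on the tool from outside, world axes, zero at the start; "wrist_torque": the same for the moment, N m; "opening": finger opening in m.
Only numpy, scipy, OpenCV 4.12 (cv2) and the standard library are available. Lean on these libraries where they do the work, as an engineer would, in place of code of your own. Each camera call takes 0.05 s, during which the arm holds its last target.

## Working session

There is one attempt and no reset: what is moved stays moved. The work goes in short steps, Python scripts to look and compute and a tool call to move; the robot and the scene stay as the last step left them, time stands still between calls to the robot, and variables do not carry over. Pictures are saved under pics/ and viewed, and the job is handed in when it is done.

Besides the shell and the picture viewer there is one more tool, called after "Emit:" as name(argument=value, ...) on one line, values as JSON. drive_tool: Moves the arm, as the interface text tells. Its arguments: {"type":"object","properties":{"steps":{"type":"array"},"force":{"type":"number"}},"required":["steps"]}

```bash
mkdir -p pics; ls
python3 - <<'E'
from station import sensors, read_camera, camera_model, job
import cv2,json
s=sensors.sense(); print({k:s[k] for k in('time','tool_pos','ee_rot','opening')})
for n in('scene','top','wrist'):
    m=camera_model(n); print(n,m)
    cv2.imwrite(f'pics/{n}0.png',read_camera(n)[:,:,::-1])
E
```

```text
pics
{'time': 0.0, 'tool_pos': array([0.24188584, 0.60272139, 0.23821324]), 'ee_rot': array([-1.57268742e+00,  3.34217770e-04, -3.81828407e-01]), 'opening': 0.0854931638532298}
scene {'fx': 368.6725261990449, 'fy': 368.6725261990449, 'cx': 257.6708837732372, 'cy': 191.2190923801495, 'origin': array([0.20463009, 0.51249949, 0.94759007]), 'rotation': array([-2.47651796,  0.01406134, -2.54314106])}
top {'fx': 468.0121274991582, 'fy': 468.0121274991582, 'cx': 262.070458572445, 'cy': 192.83146163365856, 'origin': array([0.50085187, 0.00656828, 1.28823559]), 'rotation': array([-3.07034014, -0.01544974, -1.56093969])}
wrist {'fx': 318.3106235348995, 'fy': 318.3106235348995, 'cx': 263.2205300971721, 'cy': 191.1490199519488, 'origin': array([0.17936067, 0.62856148, 0.37328516]), 'rotation': array([2.87184704e+00, 2.11847355e-03, 1.18844847e+00])}
```

View pics/scene0.png

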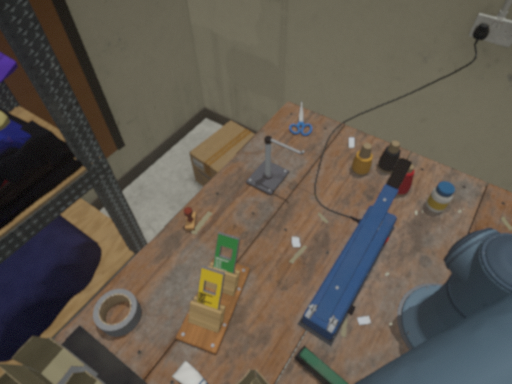

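View pics/top0.png

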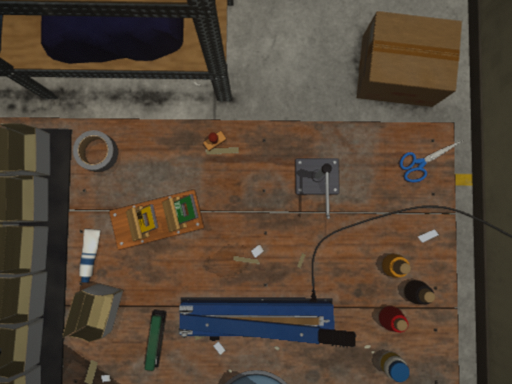

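View pics/wrist0.png

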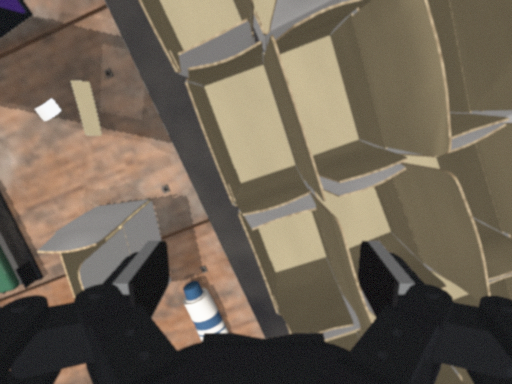

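Run:
```python
import cv2,numpy as np
t=cv2.imread('pics/top0.png');s=cv2.imread('pics/scene0.png')
a=cv2.resize(t[180:260,100:215],None,fx=6,fy=6,interpolation=2)
b=cv2.resize(s[225:355,170:255],None,fx=6,fy=6,interpolation=2)[:600]
cv2.imwrite('pics/a.png',a);
cv2.imwrite('pics/b.png',cv2.resize(s[225:355,165:265],None,fx=4.6,fy=4.6,interpolation=2))
cv2.imwrite('pics/c.png',np.hstack([cv2.resize(t[145:235,285:355],None,fx=5,fy=5,interpolation=2),cv2.resize(s[125:215,235:315],None,fx=5,fy=5,interpolation=2)]))
```

```text
(no output)
```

View pics/a.png

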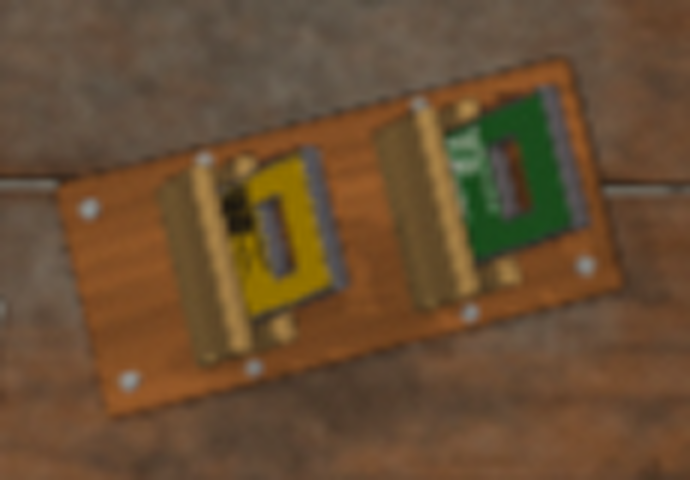

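View pics/b.png

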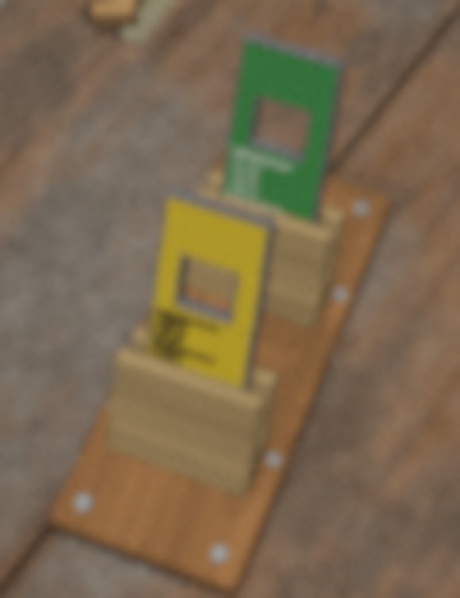

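View pics/c.png

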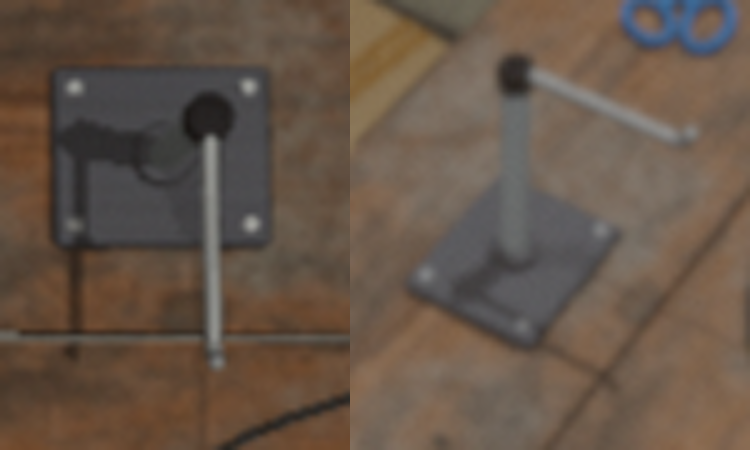

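```bash
cat > h.py <<'E'
import numpy as np, cv2
from scipy.spatial.transform import Rotation as R
from station import sensors, read_camera, camera_model, job
def ray(m,p):
    d=R.from_euler('xyz',m['rotation']).as_matrix()@np.array([(p[0]-m['cx'])/m['fx'],(p[1]-m['cy'])/m['fy'],1.]); return np.array(m['origin']),d/np.linalg.norm(d)
def tri(obs):
    A=np.zeros((3,3));b=np.zeros(3);rs=[ray(*o) for o in obs]
    for o,d in rs:
        P=np.eye(3)-np.outer(d,d);A+=P;b+=P@o
    x=np.linalg.solve(A,b); return x,[round(1000*np.linalg.norm((np.eye(3)-np.outer(d,d))@(x-o)),1) for o,d in rs]
def onz(m,p,z):
    o,d=ray(m,p); return o+d*(z-o[2])/d[2]
def proj(m,X):
    c=R.from_euler('xyz',m['rotation']).as_matrix().T@(np.array(X)-m['origin']); return np.array([m['fx']*c[0]/c[2]+m['cx'],m['fy']*c[1]/c[2]+m['cy']])
E
python3 - <<'E'
from h import *
np.set_printoptions(precision=4,suppress=True)
T=camera_model('top');S=camera_model('scene')
t=lambda u,v:(100+u/6-.4,180+v/6-.4); s=lambda u,v:(165+u/4.6-.4,225+v/4.6-.4)
P={'ytopL':((305,158),(168,203)),'ytopR':((335,290),(270,226)),'gtopL':((543,95),(245,40)),'gtopR':((575,228),(340,66))}
for k,(a,b) in P.items():
    print(k,*tri([(T,t(*a)),(S,s(*b))]))
tc=lambda u,v:(285+u/5-.4,145+v/5-.4); sc=lambda u,v:(235+(u-350)/5-.4,125+v/5-.4)
print('post184',onz(T,tc(210,115),.184), onz(S,sc(515,65),.184),tri([(T,tc(210,115)),(S,sc(515,68))]))
print('rodtip',onz(T,tc(217,358),.188),onz(S,sc(690,132),.19),tri([(T,tc(217,358)),(S,sc(690,132))]))
print('rod root',onz(T,tc(210,135),.182),onz(S,sc(535,77),.182))
for c in((62,185),(568,60),(622,288),(110,415)): print('rackT',onz(T,t(*c),.012))
for c in((55,68),(270,68),(270,245),(55,245)): print('standbase',onz(T,tc(*c),.012))
E
```

```text
ytopL [0.5496 0.264  0.1384] [np.float64(2.1), np.float64(2.1)]
ytopR [0.4952 0.248  0.1469] [np.float64(1.0), np.float64(1.0)]
gtopL [0.5755 0.1663 0.1443] [np.float64(1.3), np.float64(1.3)]
gtopR [0.5212 0.1517 0.1468] [np.float64(1.0), np.float64(1.0)]
post184 [ 0.6417 -0.1627  0.184 ] [ 0.6404 -0.1598  0.184 ] (array([ 0.6427, -0.1637,  0.1773]), [np.float64(0.1), np.float64(0.1)])
rodtip [ 0.5261 -0.1654  0.188 ] [ 0.5237 -0.1637  0.19  ] (array([ 0.5255, -0.1659,  0.1872]), [np.float64(0.7), np.float64(0.7)])
rod root [ 0.6324 -0.163   0.182 ] [ 0.626  -0.1596  0.182 ]
rackT [0.5397 0.4001 0.012 ]
rackT [0.599  0.1729 0.012 ]
rackT [0.4958 0.1464 0.012 ]
rackT [0.4366 0.3752 0.012 ]
standbase [ 0.6887 -0.1036  0.012 ]
standbase [ 0.6901 -0.2222  0.012 ]
standbase [ 0.5923 -0.222   0.012 ]
standbase [ 0.591 -0.104  0.012]
```

Emit:
drive_tool(steps=[0,0,-0.15,0,0,0.05,0.05,0,0,-0.3,0.03,-0.04,0.08,0.05,0,0,-0.45,0.06,-0.08,0.08,0.05,0,0,-0.6,0.09,-0.12,0.08,0.05,0,0,-0.75,0.12,-0.16,0.08,0.05,0,0,-0.9,0.15,-0.2,0.08,0.05,0,0,-1.05,0.18,-0.24,0.08,0.05,0,0,-1.2,0.2,-0.28,0.08,0.05,0,0,-1.35,0.23,-0.32,0.08,0.05,0,0,-1.5,0.25,-0.36,0.08,0.05], force=40)

```text
time: 1.15
tool_pos: [0.4929, 0.2408, 0.3182]
ee_rot: [-1.572, 0.0, -1.888]
ft_force: [0.2, 0.7, -0.3]
opening: 0.0501
```

```bash
cat > tgt.py <<'E'
from h import *
np.set_printoptions(precision=4,suppress=True)
def rel(p,y,z):
    s=sensors.sense();y=y/np.linalg.norm(y);z=z-y*(y@z);z/=np.linalg.norm(z)
    M=np.column_stack([np.cross(y,z),y,z]);R0=R.from_euler('xyz',s['ee_rot'])
    return (R.from_matrix(M)*R0.inv()).as_rotvec(), np.array(p)-s['tool_pos']
g=np.array([0.131,-0.5135,0.848]);n=np.array([-.2095,.8217,.53]);bar=np.array([.5209,.262,.1253])
E
python3 - <<'E'
from tgt import *
s=sensors.sense();print(s['time'],s['joint_pos'],s['tool_pos'],s['ee_rot'])
print(rel(bar+.077*g,-g,-n))
E
```

```text
1.15 [ 0.2473 -0.0498  1.7309  0.001   1.4616  0.5648] [0.4929 0.2408 0.3182] [-1.5723  0.0002 -1.8884]
(array([ 0.4241,  0.3966, -0.9765]), array([ 0.0381, -0.0184, -0.1276]))
```

Emit:
drive_tool(steps=[0.056,0.053,-0.13,0.01,-0.01,-0.01,0.05,0.113,0.106,-0.26,0.02,-0.02,-0.02,0.05,0.17,0.159,-0.39,0.03,-0.03,-0.03,0.05,0.226,0.212,-0.52,0.04,-0.04,-0.04,0.05,0.283,0.265,-0.65,0.045,-0.05,-0.05,0.05,0.34,0.318,-0.78,0.045,-0.05,-0.06,0.05,0.396,0.37,-0.91,0.045,-0.05,-0.07,0.05,0.424,0.397,-0.977,0.044,-0.044,-0.085,0.05,0.424,0.397,-0.977,0.044,-0.044,-0.085,0.05])

```text
time: 2.05
tool_pos: [0.535, 0.1963, 0.23]
ee_rot: [-2.131, -0.007, -2.893]
ft_force: [-0.1, 0.1, -0.9]
opening: 0.0497
```

Run:
```python
from tgt import *
s=sensors.sense();print(s['time'],s['joint_pos'],s['tool_pos'],s['ee_rot'])
print(rel(bar+.077*g,-g,-n))
m=camera_model('wrist');I=read_camera('wrist')[:,:,::-1].copy();cv2.imwrite('pics/w1.png',I)
import json;json.dump({k:np.array(v).tolist() for k,v in m.items()},open('w1.json','w'))
print('bar',proj(m,bar),'corners',[proj(m,bar+a*np.array([.969,.247,0])*.03+.018*g+.004*n) for a in(1,-1)])
```

```text
2.05 [-0.0757  0.1134  1.7974  0.53    1.4527  1.1248] [0.535  0.1963 0.23  ] [-2.1311 -0.0067 -2.8932]
(array([-0.0001, -0.0069,  0.0013]), array([-0.0041,  0.0262, -0.0394]))
bar [262.3037 182.8376] corners [array([256.6915, 150.3664]), array([257.4901, 224.2583])]
```

View pics/w1.png

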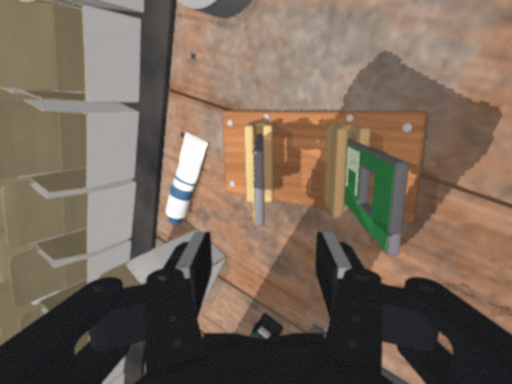

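Run:
```python
import cv2
I=cv2.imread('pics/w1.png');cv2.imwrite('pics/w1z.png',cv2.resize(I[115:235,220:300],None,fx=5,fy=5,interpolation=2))
```

```text
(no output)
```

View pics/w1z.png

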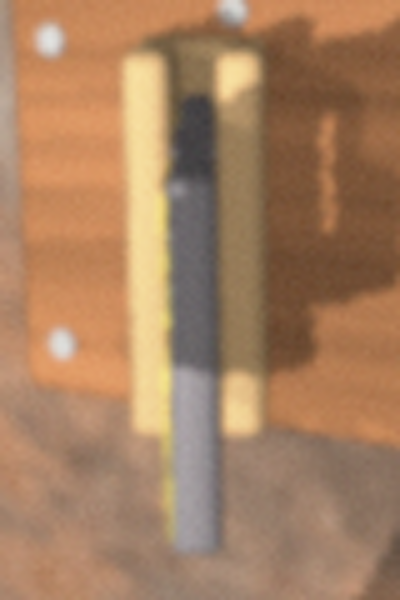

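Emit:
drive_tool(steps=[0,-0.006,0,-0.002,0.014,-0.019,0.05,0,-0.006,0,-0.004,0.028,-0.038,0.05,0,-0.006,0,-0.008,0.041,-0.06,0.05,0,-0.006,0,-0.011,0.055,-0.083,0.05,0,-0.006,0,-0.014,0.064,-0.098,0.05,0,-0.006,0,-0.015,0.069,-0.106,0.05,0,-0.006,0,-0.015,0.069,-0.106,0.05])

```text
time: 2.8
tool_pos: [0.5206, 0.2662, 0.1256]
ee_rot: [-2.128, 0.002, -2.889]
ft_force: [-0.2, -0.7, 0.0]
opening: 0.0501
```

Run:
```python
from tgt import *
s=sensors.sense();print(s['tool_pos'],s['ee_rot'],s['ft_force'])
for n in('wrist','scene'):cv2.imwrite(f'pics/{n}2.png',read_camera(n)[:,:,::-1])
a=cv2.imread('pics/scene2.png')[200:350,150:300];b=cv2.imread('pics/wrist2.png')[100:300,150:350]
cv2.imwrite('pics/x2.png',cv2.hconcat([cv2.resize(a,(400,400)),cv2.resize(b,(400,400))]))
```

```text
[0.5206 0.2662 0.1256] [-2.1281  0.0023 -2.8888] [-0.19   -0.6731  0.0084]
```

View pics/x2.png

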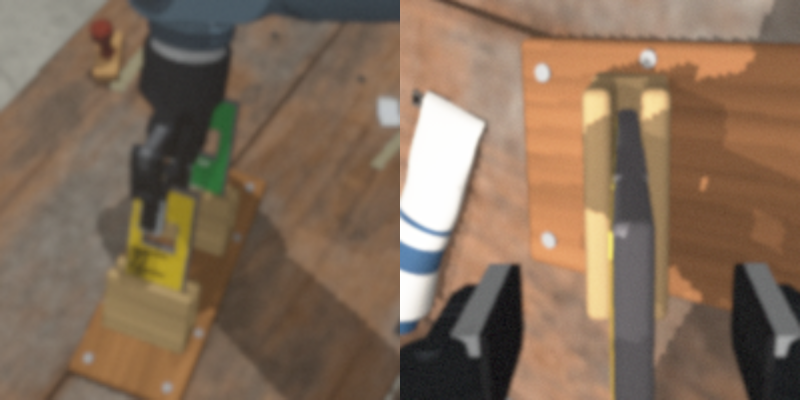

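Emit:
drive_tool(steps=[0,0,0,0,0,0,0.0,0,0,0,0,0,0,0.0,0,0,0,0,0,0,0.0,0,0,0,0,0,0,0.0,0,0,0,0,0,0,0.0,0,0,0,0,0,0,0.0], force=50)

```text
time: 3.5
tool_pos: [0.5227, 0.2653, 0.1278]
ee_rot: [-2.127, 0.006, -2.891]
ft_force: [1.5, -4.4, 6.6]
opening: 0.0076
```

Emit:
drive_tool(steps=[0,0,0,0.0006,-0.0025,0.0043,0.0,0,0,0,0.0012,-0.005,0.0087,0.0,0,0,0,0.0019,-0.0073,0.013,0.0,0,0,0,0.0025,-0.0097,0.0173,0.0,0,0,0,0.0037,-0.0145,0.026,0.0,0,0,0,0.005,-0.0194,0.0346,0.0])

```text
time: 4.1
tool_pos: [0.5277, 0.2455, 0.163]
ee_rot: [-2.127, 0.006, -2.891]
ft_force: [0.6, -0.5, -1.8]
opening: 0.007
```

Run:
```python
from tgt import *
for n in('wrist','scene'):cv2.imwrite(f'pics/{n}3.png',read_camera(n)[:,:,::-1])
a=cv2.imread('pics/scene3.png')[200:350,150:300];b=cv2.imread('pics/wrist3.png')[100:300,150:350]
cv2.imwrite('pics/x3.png',cv2.hconcat([cv2.resize(a,(400,400)),cv2.resize(b,(400,400))]))
```

```text
(no output)
```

View pics/x3.png

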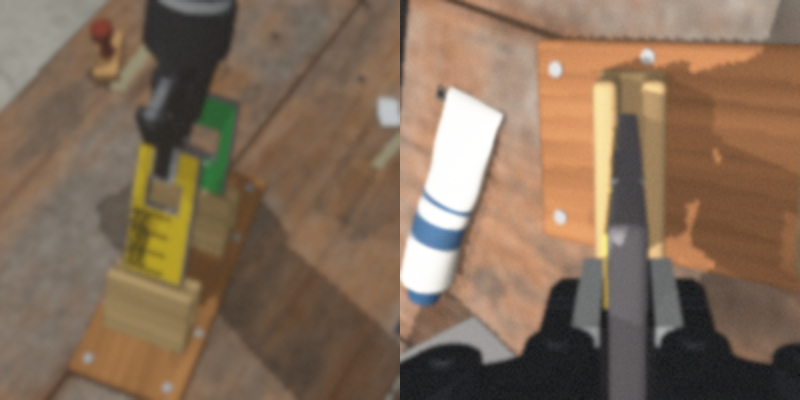

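Emit:
drive_tool(steps=[0,0,0,0.0025,-0.0097,0.0173,0,0,0,0,0.005,-0.0194,0.0346,0,0,0,0,0.006,-0.023,0.06,0,0,0,0,0.006,-0.023,0.1,0,0,0,0,0.006,-0.023,0.14,0,0,0,0,0.006,-0.023,0.17,0,0,0,0,0.006,-0.023,0.18,0])

```text
time: 4.9
tool_pos: [0.5362, 0.2224, 0.3485]
ee_rot: [-2.125, 0.016, -2.892]
ft_force: [0.3, 0.5, -0.2]
opening: 0.0073
```

Run:
```python
from tgt import *
s=sensors.sense();print(s['time'],s['joint_pos'],s['tool_pos'])
print(rel([.43,-.163,.26],np.array([0,0,-1.]),np.array([1,.015,0])))
cv2.imwrite('pics/s4.png',read_camera('scene')[:,:,::-1])
```

```text
4.9 [-0.0295  0.013   1.6807  0.5351  1.5974  1.2602] [0.5362 0.2224 0.3485]
(array([-0.3759, -0.4634,  1.2948]), array([-0.1062, -0.3854, -0.0885]))
```

View pics/s4.png

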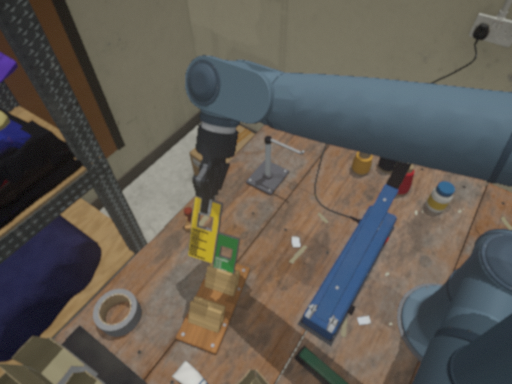

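Emit:
drive_tool(steps=[-0.036,-0.045,0.126,-0.03,-0.03,0.0,0,-0.073,-0.09,0.251,-0.05,-0.07,0.0,0,-0.11,-0.135,0.377,-0.07,-0.11,0.0,0,-0.146,-0.18,0.503,-0.09,-0.15,0.0,0,-0.182,-0.225,0.628,-0.1,-0.19,0.0,0,-0.219,-0.27,0.754,-0.106,-0.23,0.0,0,-0.255,-0.315,0.88,-0.106,-0.27,0.0,0,-0.292,-0.36,1.005,-0.106,-0.31,0.0,0,-0.329,-0.405,1.131,-0.106,-0.35,0.0,0,-0.365,-0.45,1.257,-0.106,-0.38,0.0,0])

```text
time: 5.95
tool_pos: [0.4294, -0.1592, 0.3455]
ee_rot: [-1.586, 0.011, -1.589]
ft_force: [-0.5, -0.0, -2.0]
opening: 0.0074
```

Run:
```python
from tgt import *
s=sensors.sense();print(s['time'],s['joint_pos'],s['tool_pos'])
print(rel([.43,-.163,.26],np.array([0,0,-1.]),np.array([1,.015,0])))
```

```text
5.95 [-0.6037 -0.2845  1.888   0.0005  1.5569 -0.5853] [ 0.4294 -0.1592  0.3455]
(array([-0.0108, -0.0154,  0.0334]), array([ 0.0006, -0.0038, -0.0855]))
```

Emit:
drive_tool(steps=[-0.011,-0.015,0.033,0.0006,-0.004,-0.04,0,-0.011,-0.015,0.033,0.0006,-0.004,-0.08,0,-0.011,-0.015,0.033,0.0006,-0.004,-0.11,0,-0.011,-0.015,0.033,0.0006,-0.004,-0.12,0,-0.011,-0.015,0.033,0.0006,-0.004,-0.12,0])

```text
time: 6.45
tool_pos: [0.4287, -0.1622, 0.2229]
ee_rot: [-1.576, 0.003, -1.556]
ft_force: [-0.4, -0.3, -1.7]
opening: 0.0073
```

Run:
```python
from tgt import *
s=sensors.sense();print(s['time'],s['tool_pos'],s['ee_rot'])
for n in('scene','top','wrist'):cv2.imwrite(f'pics/{n}5.png',read_camera(n)[:,:,::-1])
a=cv2.imread('pics/scene5.png')[110:260,200:400];b=cv2.imread('pics/top5.png')[140:290,260:460]
cv2.imwrite('pics/x5.png',cv2.hconcat([cv2.resize(a,None,fx=4,fy=4,interpolation=2)]))
cv2.imwrite('pics/y5.png',cv2.hconcat([cv2.resize(b,None,fx=4,fy=4,interpolation=2)]))
T=camera_model('scene');p=s['tool_pos']
for d in(0,-.0186): print(d,proj(T,p+[0,0,d]))
```

```text
6.45 [ 0.4287 -0.1622  0.2229] [-1.5758  0.0033 -1.556 ]
0 [334.0814 156.7868]
-0.0186 [333.0643 161.5003]
```

View pics/x5.png

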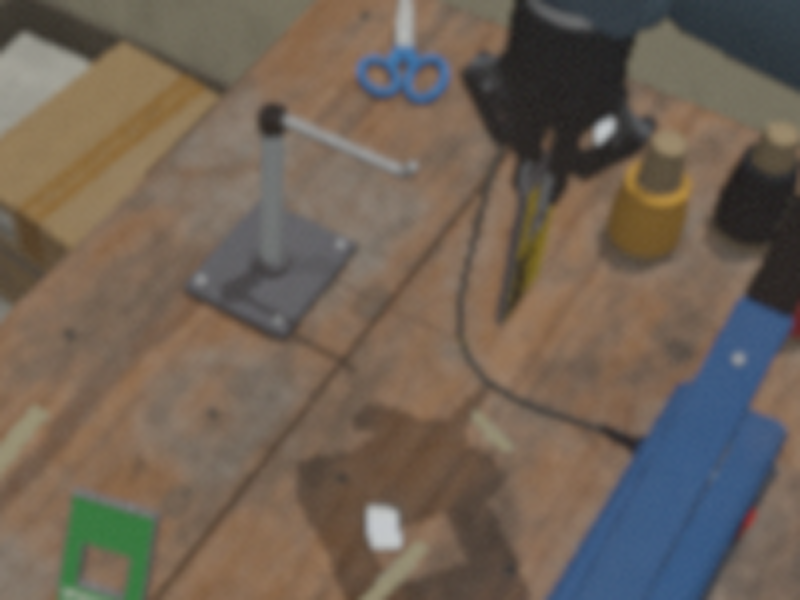

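View pics/y5.png

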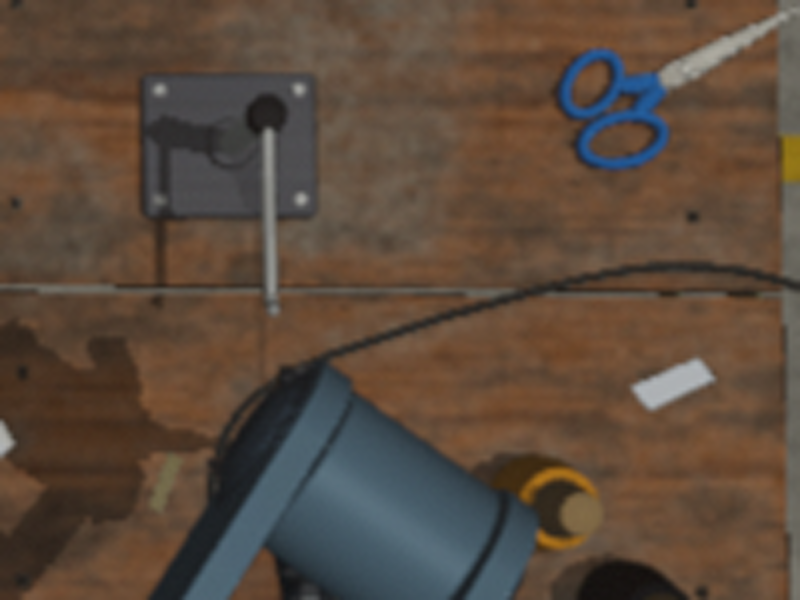

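View pics/wrist5.png

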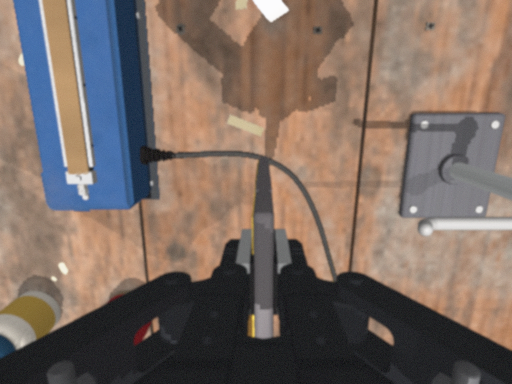

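Run:
```python
from tgt import *
s=sensors.sense();p=s['tool_pos'];S=camera_model('scene');W=camera_model('wrist')
for nm,d in dict(botback=(.004,.03,-.1226),botfront=(-.004,.03,-.1226),botfront2=(-.004,-.03,-.1226),topback=(.004,.03,.0174),topfront=(-.004,.03,.0174),tb2=(.004,-.03,.0174)).items(): print(nm,proj(S,p+d),proj(W,p+d))
for nm,q in dict(tip=(.52,-.1645,.19),post=(.641,-.162,.184)).items(): print(nm,proj(W,q),proj(S,q))
a=cv2.imread('pics/scene5.png')[140:200,310:350];b=cv2.imread('pics/wrist5.png')[140:350,210:320]
cv2.imwrite('pics/z5.png',cv2.hconcat([cv2.resize(a,(400,600),interpolation=2),cv2.resize(b,(314,600),interpolation=2)]))
```

```text
botback [321.5746 190.0158] [268.5132 151.2388]
botfront [324.0269 191.217 ] [258.6537 151.1004]
botfront2 [333.5472 178.0239] [257.9244 220.4974]
topback [328.1462 156.7262] [274.9141 204.7162]
topfront [330.9    157.9663] [254.2815 204.4457]
tb2 [338.5718 143.1563] [271.601  334.9483]
tip [416.7064 228.0334] [303.854  151.3487]
post [614.2131 222.8961] [267.8247 137.0927]
```

View pics/z5.png

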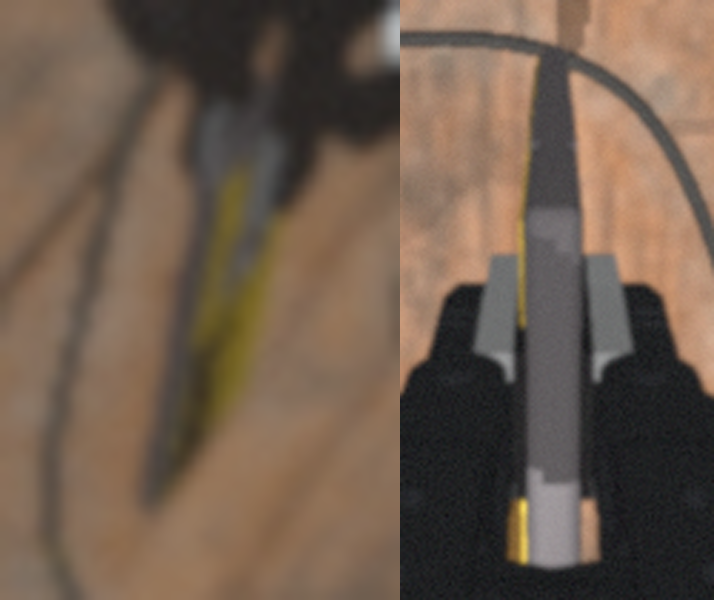

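```bash
cat > fit.py <<'E'
from tgt import *
from scipy.optimize import least_squares
s=sensors.sense();p=s['tool_pos'];S=camera_model('scene');W=camera_model('wrist')
obs=[(W,(.004,.03,.0174),(272.3,212.8)),(W,(-.004,.03,.0174),(254.8,212.8)),(W,(-.004,-.03,.0174),(255.5,337.7)),(W,(.004,-.03,.0174),(272.6,337.7)),
(W,(.004,.03,-.1226),(268.5,157.5)),(W,(-.004,.03,-.1226),(259,157.5)),(S,(.004,.03,-.1226),(325,190.5))]
f=lambda q:np.concatenate([proj(c,p+q[:3]+R.from_rotvec([q[4],q[3],0]).apply(d))-o for c,d,o in obs])
r=least_squares(f,np.zeros(5),loss='soft_l1');print(r.x);print(r.fun.reshape(-1,2) if len(r.fun)==14 else f(r.x).reshape(-1,2))
E
python3 fit.py
```

```text
[ 0.0003 -0.0052 -0.0044  0.0014 -0.0069]
[[ 2.5953  0.1728]
 [ 0.3949 -0.0739]
 [-1.3205 -0.1737]
 [-0.8569 -0.0007]
 [-0.1055  0.1141]
 [-0.2377 -0.018 ]
 [-2.672  -0.8536]]
```

Emit:
drive_tool(steps=[0,0,0,0.02,0.003,-0.001,0,0,0,0,0.04,0.003,-0.001,0,0,0,0,0.06,0.003,-0.001,0,0,0,0,0.07,0.003,-0.001,0,0,0,0,0.07,0.003,-0.001,0])

```text
time: 7.1
tool_pos: [0.5021, -0.1609, 0.2275]
ee_rot: [-1.567, -0.003, -1.555]
ft_force: [-0.2, -0.6, -2.2]
opening: 0.007
```

Run:
```python
from tgt import *
s=sensors.sense();print(s['time'],s['tool_pos'],s['ee_rot'])
for n in('scene','wrist'):cv2.imwrite(f'pics/{n}6.png',read_camera(n)[:,:,::-1])
a=cv2.imread('pics/scene6.png')[120:210,250:370]
cv2.imwrite('pics/x6.png',cv2.resize(a,None,fx=6,fy=6,interpolation=2))
```

```text
7.1 [ 0.5021 -0.1609  0.2275] [-1.5672 -0.0029 -1.5549]
```

View pics/x6.png

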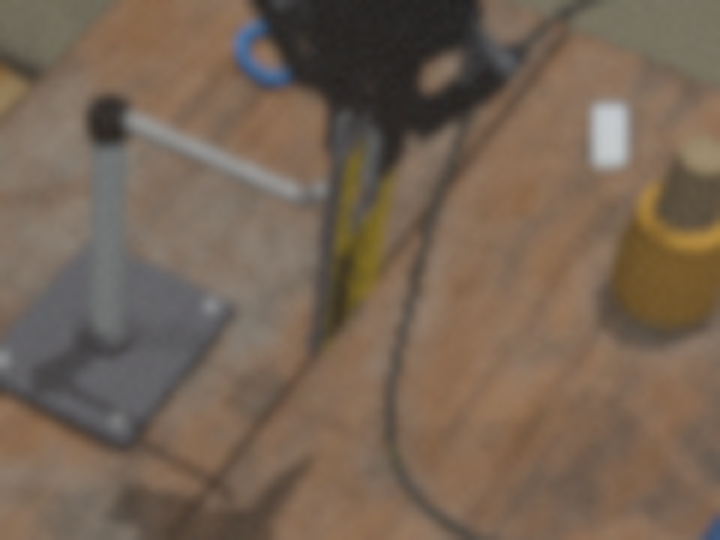

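View pics/wrist6.png

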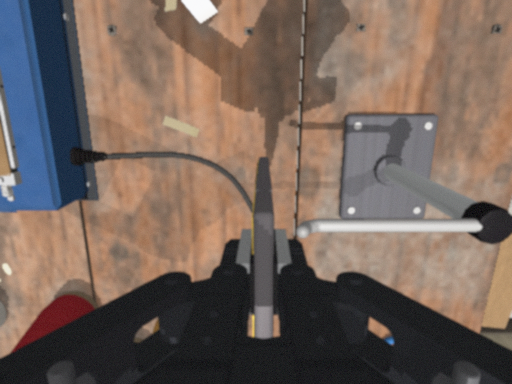

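Emit:
drive_tool(steps=[0,0,0,0,0,-0.006,0,0,0,0,0,0,-0.006,0,0,0,0,0,0,-0.006,0])

```text
time: 7.5
tool_pos: [0.5002, -0.1607, 0.2204]
ee_rot: [-1.569, -0.002, -1.556]
ft_force: [-0.6, 0.5, -1.8]
opening: 0.0078
```

Run:
```python
from tgt import *
s=sensors.sense();p=s['tool_pos'];print(s['time'],p,s['ee_rot'])
W=camera_model('wrist');S=camera_model('scene')
for i in range(2):
    I=read_camera('wrist');print(sensors.sense()['tool_pos'])
cv2.imwrite('pics/w7.png',cv2.resize(I[130:350,200:340,::-1],None,fx=2.7,fy=2.7,interpolation=2))
J=read_camera('scene');cv2.imwrite('pics/s7.png',cv2.resize(J[130:200,280:350,::-1],None,fx=8,fy=8,interpolation=2))
for d in((0,-.005,-.023),(0,0,-.0186)): print('eye',proj(W,p+d),proj(S,p+d))
print('tip',proj(W,(.52,-.1645,.189)),proj(S,(.52,-.1645,.189)))
```

```text
7.5 [ 0.5002 -0.1607  0.2204] [-1.5693 -0.0018 -1.556 ]
[ 0.5004 -0.1607  0.2205]
[ 0.5005 -0.1608  0.2207]
eye [263.1734 243.1803] [310.414  152.0644]
eye [263.3189 237.9696] [309.6909 152.0375]
tip [298.3042 235.4096] [303.8243 151.5951]
```

View pics/w7.png

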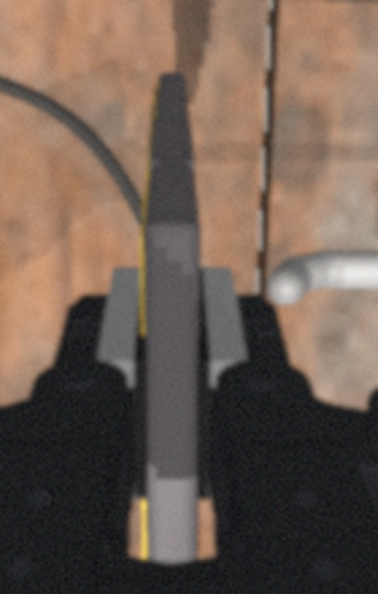

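View pics/s7.png

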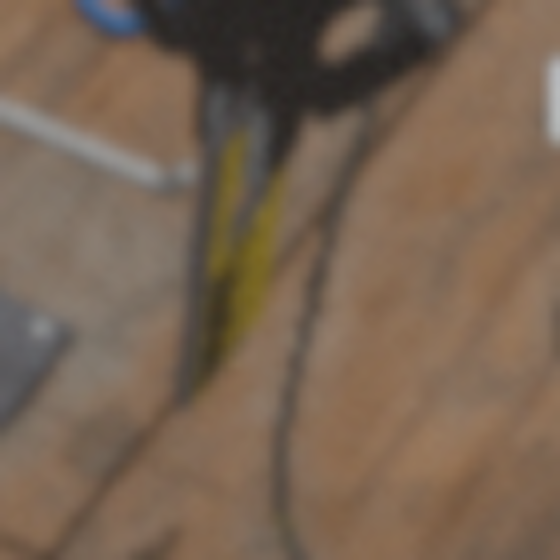

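Emit:
drive_tool(steps=[0,0,0,0.006,0.003,0,0,0,0,0,0.014,0.003,0,0,0,0,0,0.022,0.003,0,0,0,0,0,0.03,0.003,0,0,0,0,0,0.036,0.003,0,0,0,0,0,0.036,0.003,0,0])

```text
time: 8.25
tool_pos: [0.5377, -0.1566, 0.2165]
ee_rot: [-1.567, 0.001, -1.556]
ft_force: [14.3, -1.2, -26.1]
opening: 0.0074
```

Run:
```python
from tgt import *
s=sensors.sense();p=s['tool_pos'];print(s['time'],p,s['ee_rot'],s['ft_force'],s['wrist_torque'])
I=read_camera('wrist');J=read_camera('scene')
cv2.imwrite('pics/x8.png',cv2.hconcat([cv2.resize(I[130:350,180:360,::-1],(450,550),interpolation=2),cv2.resize(J[130:200,270:315,::-1],(350,550),interpolation=2)]))
```

```text
8.25 [ 0.5377 -0.1566  0.2165] [-1.5669  0.0012 -1.5559] [ 14.2689  -1.2424 -26.0527] [ 0.115  -2.681   0.1295]
```

View pics/x8.png

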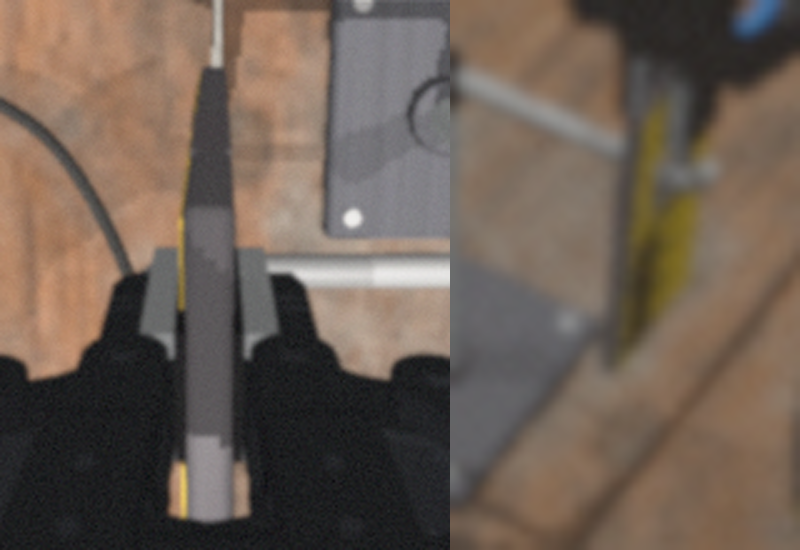

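Emit:
drive_tool(steps=[0,0,0,0,0,-0.001,0,0,0,0,0,0,-0.001,0,0,0,0,0,0,-0.001,0])

```text
time: 8.65
tool_pos: [0.5386, -0.1566, 0.2159]
ee_rot: [-1.564, 0.001, -1.556]
ft_force: [0.9, 0.1, -4.5]
opening: 0.0075
```

```bash
cat > st.py <<'E'
from tgt import *
s=sensors.sense();p=s['tool_pos'];print(s['time'],p,s['ee_rot'],s['ft_force'],s['wrist_torque'])
E
python3 st.py
```

```text
8.65 [ 0.5386 -0.1566  0.2159] [-1.5638  0.0008 -1.5558] [ 0.9441  0.1219 -4.4666] [ 0.0165 -0.2025  0.0245]
```

Emit:
drive_tool(steps=[0,0,0,0,-0.001,-0.002,0,0,0,0,0,-0.001,-0.005,0,0,0,0,0,-0.001,-0.005,0])

```text
time: 8.95
tool_pos: [0.5386, -0.1577, 0.2111]
ee_rot: [-1.564, 0.001, -1.556]
ft_force: [-0.2, 0.3, -0.8]
opening: 0.0072
```

```bash
python3 st.py
```

```text
8.95 [ 0.5386 -0.1577  0.2111] [-1.5636  0.0005 -1.556 ] [-0.2452  0.3094 -0.7822] [ 0.0031 -0.0271 -0.034 ]
```

Free now. Advance along the rod.

Emit:
drive_tool(steps=[0,0,0,0.008,0,0,0,0,0,0,0.016,0,0,0,0,0,0,0.024,0,0,0,0,0,0,0.032,0,0,0,0,0,0,0.038,0,0,0,0,0,0,0.038,0,0,0])

```text
time: 9.55
tool_pos: [0.5774, -0.1577, 0.211]
ee_rot: [-1.564, 0.001, -1.556]
ft_force: [-1.8, -0.4, -1.4]
opening: 0.0073
```

```bash
python3 st.py
python3 - <<'E'
from tgt import *
p=sensors.sense()['tool_pos'];W=camera_model('wrist');S=camera_model('scene')
I=read_camera('wrist');J=read_camera('scene');K=read_camera('top')
cv2.imwrite('pics/x9.png',cv2.hconcat([cv2.resize(I[130:350,180:360,::-1],(450,550),interpolation=2),cv2.resize(J[120:190,260:305,::-1],(350,550),interpolation=2)]))
E
```

```text
9.55 [ 0.5774 -0.1577  0.211 ] [-1.5635  0.0005 -1.5556] [-1.8269 -0.4435 -1.3736] [ 0.0385  0.0363 -0.024 ]
```

View pics/x9.png

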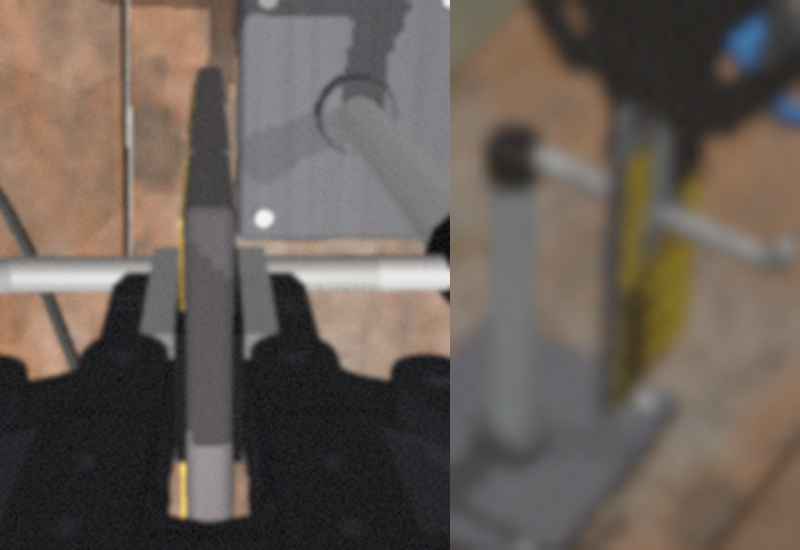

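Emit:
drive_tool(steps=[0,0,0,0,0,-0.003,0,0,0,0,0,0,-0.006,0,0,0,0,0,0,-0.006,0])

```text
time: 10.0
tool_pos: [0.576, -0.1575, 0.2042]
ee_rot: [-1.565, 0.001, -1.556]
ft_force: [-0.8, -0.5, -2.0]
opening: 0.0074
```

```bash
python3 st.py
```

```text
10.0 [ 0.576  -0.1575  0.2042] [-1.5652  0.0012 -1.5561] [-0.8162 -0.5385 -2.0414] [ 0.0308 -0.015  -0.0427]
```

Emit:
drive_tool(steps=[0,0,0,0,0,-0.002,0,0,0,0,0,0,-0.004,0,0,0,0,0,0,-0.004,0])

```text
time: 10.3
tool_pos: [0.5757, -0.1574, 0.1997]
ee_rot: [-1.566, 0.002, -1.556]
ft_force: [-0.1, 0.4, -1.7]
opening: 0.0071
```

```bash
python3 st.py
```

```text
10.3 [ 0.5757 -0.1574  0.1997] [-1.5658  0.0016 -1.5561] [-0.1255  0.4396 -1.7096] [-0.0055  0.0347  0.0449]
```

Emit:
drive_tool(steps=[0,0,0,0,0,-0.002,0,0,0,0,0,0,-0.003,0,0,0,0,0,0,-0.003,0])

```text
time: 10.6
tool_pos: [0.5756, -0.1573, 0.1964]
ee_rot: [-1.566, 0.002, -1.556]
ft_force: [0.7, 0.5, -1.4]
opening: 0.0073
```

```bash
python3 st.py
python3 - <<'E'
from tgt import *
I=read_camera('wrist');J=read_camera('scene')
cv2.imwrite('pics/x10.png',cv2.hconcat([cv2.resize(I[130:350,180:360,::-1],(450,550),interpolation=2),cv2.resize(J[120:190,260:305,::-1],(350,550),interpolation=2)]))
E
```

```text
10.6 [ 0.5756 -0.1573  0.1964] [-1.5663  0.0018 -1.5561] [ 0.7196  0.4565 -1.4342] [ 0.0292 -0.0033 -0.0299]
```

View pics/x10.png

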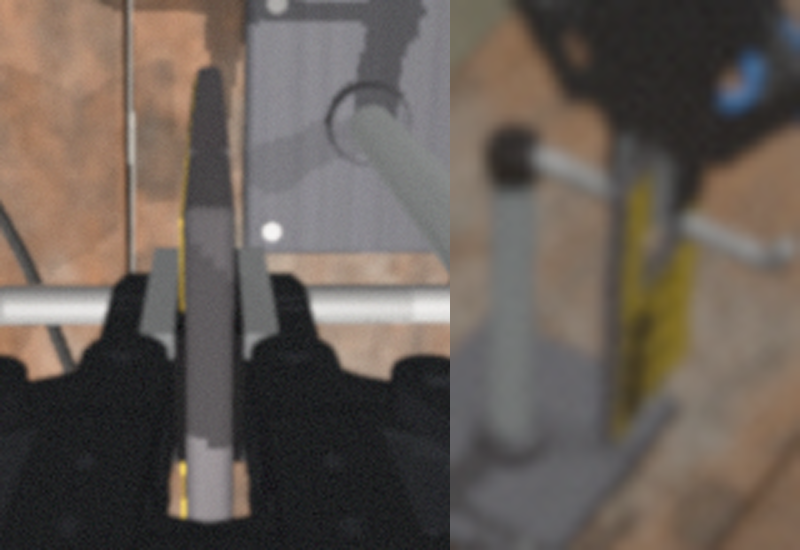

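Emit:
drive_tool(steps=[0,0,0,0,0,-0.001,0,0,0,0,0,0,-0.002,0,0,0,0,0,0,-0.002,0])

```text
time: 11.0
tool_pos: [0.576, -0.1575, 0.1955]
ee_rot: [-1.565, 0.001, -1.556]
ft_force: [-2.5, 0.4, 4.4]
opening: 0.0075
```

```bash
python3 st.py
```

```text
11.0 [ 0.576  -0.1575  0.1955] [-1.5653  0.0013 -1.556 ] [-2.4916  0.361   4.3522] [ 0.1127  0.281  -0.0716]
```

Emit:
drive_tool(steps=[0,0,0,0,0,0.0005,0.012,0,0,0,0,0,0.0005,0.016,0,0,0,0,0,0.0005,0.024,0,0,0,0,0,0.0005,0.034,0,0,0,0,0,0.0005,0.04,0,0,0,0,0,0.0005,0.04])

```text
time: 11.6
tool_pos: [0.576, -0.1575, 0.1959]
ee_rot: [-1.565, 0.001, -1.556]
ft_force: [0.8, 0.5, 0.6]
opening: 0.04
```

```bash
python3 st.py
python3 - <<'E'
from tgt import *
I=read_camera('wrist');J=read_camera('scene')
cv2.imwrite('pics/x11.png',cv2.hconcat([cv2.resize(I[130:350,180:360,::-1],(450,550),interpolation=2),cv2.resize(J[120:190,260:305,::-1],(350,550),interpolation=2)]))
E
```

```text
11.6 [ 0.576  -0.1575  0.1959] [-1.5654  0.0013 -1.5561] [0.8011 0.5419 0.6216] [ 0.0028  0.0243 -0.0316]
```

View pics/x11.png

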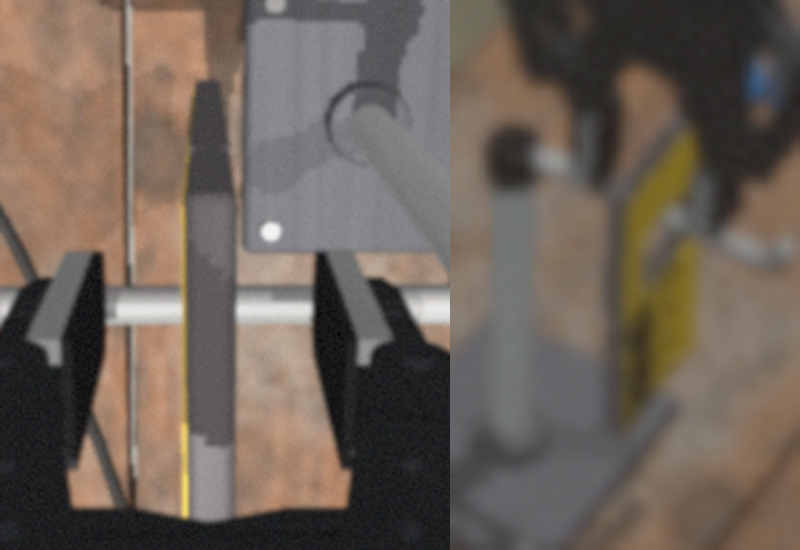

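Emit:
drive_tool(steps=[0,0,0,0,0,0.01,0.04,0,0,0,0,0,0.025,0.04,0,0,0,0,0,0.05,0.04,0,0,0,0,0,0.08,0.04,0,0,0,0,0,0.12,0.04,0,0,0,-0.03,0.0,0.15,0.04,0,0,0,-0.08,0.03,0.16,0.04,0,0,0,-0.12,0.06,0.16,0.04,0,0,0,-0.15,0.1,0.16,0.04,0,0,0,-0.15,0.1,0.16,0.04])

```text
time: 12.7
tool_pos: [0.4239, -0.0551, 0.3581]
ee_rot: [-1.562, 0.0, -1.554]
ft_force: [0.3, -1.3, -0.3]
opening: 0.0402
```

```bash
python3 st.py
python3 - <<'E'
from tgt import *
J=read_camera('scene');K=read_camera('top')
cv2.imwrite('pics/x12.png',cv2.hconcat([cv2.resize(K[140:230,280:350,::-1],(420,540),interpolation=2),cv2.resize(J[120:210,250:310,::-1],(360,540),interpolation=2)]))
cv2.imwrite('pics/s12.png',J[:,:,::-1])
E
```

```text
12.7 [ 0.4239 -0.0551  0.3581] [-1.5615  0.0002 -1.5539] [ 0.2638 -1.2506 -0.3046] [-0.051   0.0216 -0.0261]
```

View pics/x12.png

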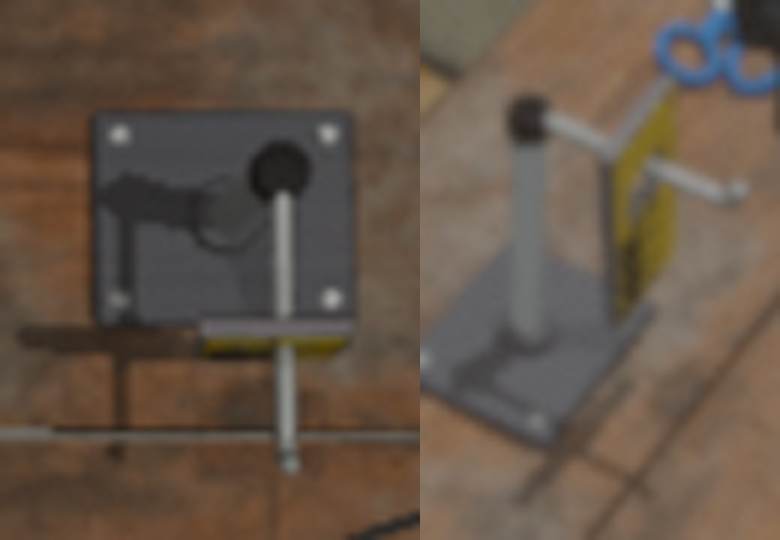

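View pics/s12.png

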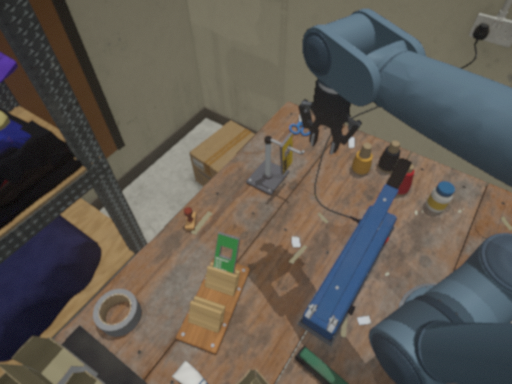

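Emit:
drive_tool(steps=[0,0,0,0,0,0,0.04,0,0,0,0,0,0,0.04,0,0,0,0,0,0,0.04,0,0,0,0,0,0,0.04,0,0,0,0,0,0,0.04,0,0,0,0,0,0,0.04,0,0,0,0,0,0,0.04,0,0,0,0,0,0,0.04,0,0,0,0,0,0,0.04,0,0,0,0,0,0,0.04])

```text
time: 13.8
tool_pos: [0.4257, -0.0568, 0.3579]
ee_rot: [-1.561, -0.001, -1.554]
ft_force: [-1.1, 0.1, 0.2]
opening: 0.0401
```

Run:
```python
from tgt import *
S=camera_model('scene');T=camera_model('top')
J=[read_camera('scene') for _ in range(4)];K=read_camera('top')
old=cv2.imread('pics/s12.png')[:,:,::-1]
for j in J:
    m=lambda i:cv2.moments(cv2.inRange(cv2.cvtColor(i[120:180,270:300],cv2.COLOR_RGB2HSV),(20,120,60),(35,255,255)),True)
    q=m(j);print(q['m10']/q['m00']+270,q['m01']/q['m00']+120,q['m00'])
q=m(old);print('old',q['m10']/q['m00']+270,q['m01']/q['m00']+120)
a=cv2.resize(J[-1][120:190,265:305,::-1],(320,560),interpolation=2)
cv2.imwrite('pics/x13.png',cv2.hconcat([cv2.resize(K[170:230,300:350,::-1],(466,560),interpolation=2),a]))
# top edge centre from top view x12: px
c=(280+276.5/6-.4,140+327/6-.4);print('top edge mid',onz(T,c,.22))
for u in(198,355): print(onz(T,(280+u/6-.4,140+327/6-.4),.22))
# green check
g0=cv2.imread('pics/scene0.png');f=lambda i:cv2.moments(cv2.inRange(cv2.cvtColor(i[230:275,205:250],cv2.COLOR_BGR2HSV),(50,120,40),(80,255,255)),True)
for i in(g0,J[-1][:,:,::-1]): q=f(np.ascontiguousarray(i));print('green',q['m10']/q['m00'],q['m01']/q['m00'],q['m00'])
```

```text
287.14044943820227 153.1067415730337 178.0
287.16201117318434 153.08379888268155 179.0
287.1173184357542 153.20670391061452 179.0
287.21264367816093 152.79310344827587 174.0
old 287.1685393258427 152.9494382022472
top edge mid [ 0.5759 -0.1551  0.22  ]
[ 0.5756 -0.125   0.22  ]
[ 0.5763 -0.1852  0.22  ]
green 22.275 20.20357142857143 280.0
green 22.261484098939928 20.07773851590106 283.0
```

View pics/x13.png

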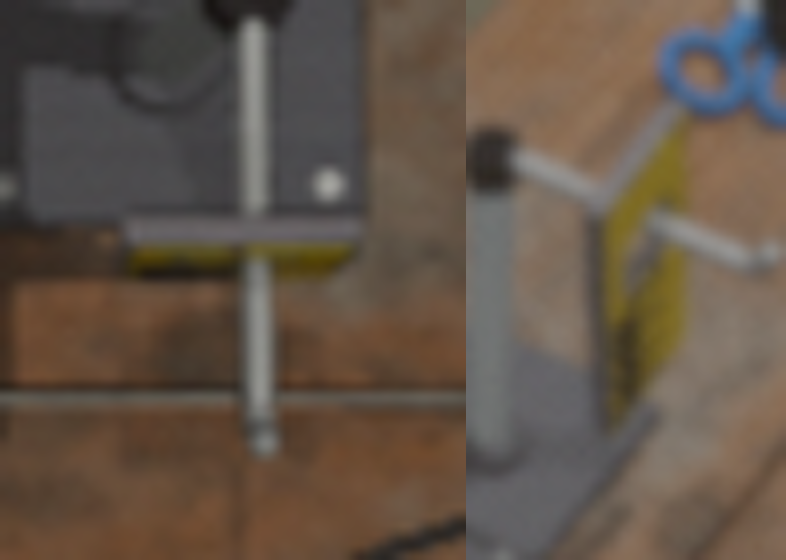

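```bash
python3 -c "
from station import job
print(job.close_job())"
```

```text
the job is handed in; nothing more can be done
None
```

The yellow gauge is drawn out of its rack slot and hangs by its window on the hook. Its yellow face points outward, towards the free tip. The job was handed in about 14 s into the 43 s allowed.

**Last checks:**
- **At rest:** the yellow face did not move beyond measurement noise (under 0.5 px) in the scene camera over about 1.3 s.
- **Position:** the gauge is about 65 mm from the post's axis, well clear of the post.
- **Green gauge:** it sits in its slot within about 0.1 px of where it started.
- **Robot:** the gripper is open and well away from everything.

**What did not go to plan:**
- **Grip point:** the wrist-camera estimate put the tool point about 23 mm above the window's upper edge. Contact showed about 11.5 mm, so the gauge was carried higher than I planned.
- **Touch on the hook:** because of that, the window's lower edge pressed on the rod with about 26 N on the way in. I lowered the arm until the force went away before moving on along the rod.
- **Hanging offset:** the top edge sits about 8 mm to one side of the rod. I take that as a tilt of roughly 0.1 rad, inside the 0.3 rad limit, but I did not measure the tilt directly.

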